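# Spring the grease drawer of the griddle

### The arm

A 6-joint arm with a two-finger parallel gripper is mounted at the origin on the work surface. World frame = base frame: x ahead of the robot, y to its left, z up, the work surface at z = 0. Lengths are in mm, angles in rad, forces in N, time in s.
With the tool pointing down it reaches from about 275 to 1000 mm from the base axis. Payload 8.4 kg.
Tool frame: the origin (TCP) lies between the finger pads; the fingertips stand 22 mm ahead of it and the grasp point (between the pads) lies 3 mm ahead of it (r.nose_length is the z of the fingertips in the tool frame, in mm); z points along the fingers, y is the line along which they close (so a half turn about z gives the same grasp; the last joint's range is limited). The gripper opens to 85 mm and grips with 20 to 120 N. Pads are 22 mm wide; open, the fingers measure 114 mm over their backs; the gripper's body (76 mm by 85 mm) begins 54 mm behind the grasp point. The pads swing forward as they close: fully open they stand 13 mm farther back than shut.
Start: joints at [1.347, 0.353, 1.633, -0, 1.155, -0.002], TCP at [137.489, 609.692, 253.281] pointing down, gripper open.
Joint ranges: [-2.63, 2.63], [-0.92, 2.1], [0.06, 2.66], [-1.3, 4.44], [0, 2.69], [-3.02, 3.02]. Speed limits (rad/s): [2.22, 2.22, 2.79, 3.14, 3.14, 3.14].

### API

Orientations are given as [roll, pitch, yaw] about the fixed x, y, z axes, in that order (R = Rz(yaw) Ry(pitch) Rx(roll)).
In Python, from rig import r gives the robot as it stands.
- The arm moves only by the tool inch_along, called after "Request:" as name(argument=value, ...), one argument or row to a line, values as JSON. Schema: {"type":"object","properties":{"motion":{"type":"array","items":{"type":"array","prefixItems":[{"type":"array","items":{"type":"number"},"minItems":3,"maxItems":3},{"type":"array","items":{"type":"number"},"minItems":3,"maxItems":3},{"type":"number"}],"minItems":3,"maxItems":3},"minItems":1,"maxItems":5},"squeeze":{"type":"number"},"only":{"type":"string"},"quiet":{"type":"boolean"},"lines":{"type":"string"}},"required":["motion"],"additionalProperties":false}. motion is a list of rows, 1 to 5 of them, each written [[rx, ry, rz], [dx, dy, dz], opening]: a rotation vector rx, ry, rz in rad, then dx, dy, dz in mm, then the opening from 0.0 (shut) to 1.0 (fully open); each row shifts and turns the commanded pose from where the row before left it, along the tool's axes as they then stand; what a row does not reach is not made up. A row lasts 1/12 s, in which the tool goes at most 41.7 mm and 0.125 rad, less where a joint would pass 70% of its speed; a pose out of reach is approached as far as the arm can. The fingers move at their own pace and stop on an object; squeeze is the grip in N (left out, the last holds). Time passes only in rows, so rows that do not move let the fingers close. The tool returns the time, the measured TCP pose, the force, the opening and the grip force at its end. only (a regular expression) keeps the lines of the reply that match it, lines (a string "A,B") keeps lines A to B, and quiet returns only ok. Input that does not fit is refused with a message, and nothing moves.
- r.sense(): the state, without advancing time (a new reading comes with each control period).
- r.grab_frame(name): name is "scene" or "top"; returns the picture (400x640x3 uint8, red, green, blue); there is no depth.
- r.camera_params(name): a dict with "fx", "fy", "cx", "cy" (pixels), "dist_coeffs" ([k1, k2, p1, p2, k3] as OpenCV has them; the pictures are not rectified), "rvec" (rotation vector, rad) and "tvec" (3), from world to camera coordinates, as OpenCV has them. Camera axes: x right, y down, z forward; pixel columns grow to the right and rows downward; lengths in mm; the calibration is good to about 2 mm. A picture is of the moment at which its call begins. camera_params takes no time and is no camera call.
- r.sign_off(): hands the job in; it is judged then, once.
The state is a dict: "clock": time; "qpos": joint angles; "qvel": joint speeds; "joint_efforts": joint torques, N m; "eef_pos": TCP position; "tcp_rot": TCP orientation; "contact_force": force on the tool from outside, world axes, zero at the start; "wrist_torque": the same for the moment, N m; "opening": opening from 0.0 (shut) to 1.0 (fully open); "grasp_force": force on a finger pad.
Only numpy, scipy, OpenCV 4.12 (cv2) and the standard library are available. Lean on these libraries where they do the work, as an engineer would, in place of code of your own. Each camera call takes 0.05 s, during which the arm holds its last target. There are 200 camera calls.

### The job

Open the grease drawer of the square griddle: slide the steel guard on its front ledge along the edge, from left to right as the robot sees it, until the recess hidden beneath it is uncovered, then go down into the recess and press the black catch plate all the way down so that the drawer runs out. The crêpe maker with the round plate has a guard and a drawer of the same make: do not touch it.

Things in the scene. Friction and masses are not known exactly. Their poses are not given: they have to be found in the camera images.
- griddle: Stainless box, fixed, 320 (x) x 280 (y) mm, with a square dark plate and low splash walls at its sides and back (top z 120 mm). Origin: centre of its underside on the counter; x points front (robot side) to back, y left, z up. Its front strip, x -160 to -80, is a flat ledge, top z 100 (4 mm bead along the front). In the ledge under the guard: a recess x -150 to -90, y -35 to 35 mm.
- griddle_guard (a joint): Griddle's steel guard, m: 0 shut over the recess, 0.085 fully open (moved to the griddle's -y, the robot's right). Slides with 1.5 N friction, stays where left. When shut: plate x -152 to -86, y -40 to 40, top z 104.5 mm; at its left end an upright rib, y 28 to 40, x -144 to -94, top z 126.5 mm, to be pushed on its left face. Ledge left of it (y 40 to 140) is bare.
- griddle_drawer (a joint): Griddle's grease drawer in its front face, below the ledge, m: 0 shut, 0.040 fully out (towards -x). No handle: it runs out 4 mm per mm that the catch is pressed. Catch: black plate 54 x 64 mm on the recess floor, centre x -120, y 0 in the griddle's frame, top z 82 mm; goes down 10 mm to z 72 against 4 to 8 N and stays down.
- crepe_maker: Not to be touched: the same housing, guard, recess, catch and drawer as the griddle, ledge 100 mm high, but with a round dark plate 236 mm across and no splash walls. Fixed beside the griddle, left or right of it. Origin and axes as the griddle's.

How it is judged:
By the outcome, as a careful person would: the job done as asked, in the order asked, and still so for the second after the job is handed in, with the robot touching nothing.
It also fails if it takes over 32 s, if anything falls off the work surface, if the arm or the gripper's body presses on something with over 40 N, if the wrist force passes 120 N, or if a joint passes its speed limit or range.

## Working session

There is one attempt and no reset: what is moved stays moved. The work goes in short steps, Python scripts to look and compute and a tool call to move; the robot and the scene stay as the last step left them, time stands still between calls to the robot, and variables do not carry over. Pictures are saved under pics/ and viewed, at most 10 in all, crops included, and the job is handed in when it is done.

```bash
ls; mkdir -p pics
```

Run:
```python
from rig import r
import cv2
for n in("scene","top"):
    cv2.imwrite(f"pics/{n}0.png",r.grab_frame(n)[:,:,::-1]); print(r.camera_params(n))
s=r.sense();print(s);print(r.nose_length)
```

```text
pics
rig.py
{'fx': 499.07874706610113, 'fy': 499.07874706610113, 'cx': 316.7331195091713, 'cy': 201.7539214183511, 'dist_coeffs': array([0.04074197, 0.        , 0.        , 0.        , 0.        ]), 'rvec': array([ 2.26022639,  0.49907479, -0.25206183]), 'tvec': array([-500.64475249,  -83.7964811 , 1414.60563931])}
{'fx': 372.2115153746776, 'fy': 372.2115153746776, 'cx': 312.28897758984164, 'cy': 203.0228492825829, 'dist_coeffs': array([0.02536134, 0.        , 0.        , 0.        , 0.        ]), 'rvec': array([ 2.16624845, -2.19106147,  0.14482903]), 'tvec': array([-15.17634326, 532.06501357, 794.47293433])}
{'clock': 0.1, 'qpos': array([ 1.34660095e+00,  3.53595643e-01,  1.63404978e+00,  1.24136552e-05,
        1.15520275e+00, -2.39996947e-03]), 'qvel': array([-6.76984450e-05, -3.48501543e-03,  5.77856097e-04, -3.04357270e-05,
        2.13004196e-04,  5.12138387e-04]), 'joint_efforts': array([ 1.02662543e-03, -6.06362915e+01, -3.42820036e+01,  1.80249622e-04,
        3.87793334e-03,  1.90200879e-06]), 'eef_pos': array([137.39679194, 609.30488409, 252.63054561]), 'tcp_rot': array([-3.14033716e+00, -1.43638478e-05,  2.91979222e+00]), 'contact_force': array([ 0.15148247, -0.20325521, -0.1990416 ]), 'wrist_torque': array([-0.00362603,  0.02736404, -0.01012606]), 'grasp_force': 0.0, 'opening': 0.9983019162194136}
22.0
```

View pics/top0.png

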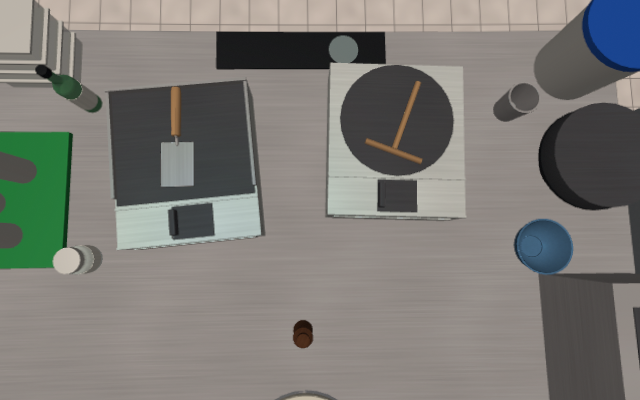

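View pics/scene0.png

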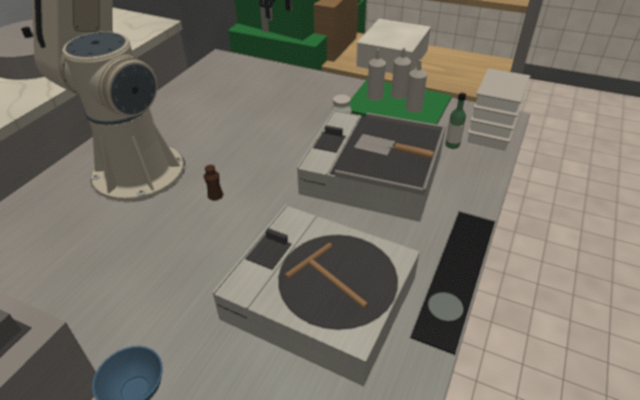

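The top view has the griddle at left: ledge corners near (117,249) and (260,236), guard around (170–214, 204–238) with its rib at the left end. The crêpe maker is at right. The scene view agrees. I'll crop for accurate corners.

Run:
```python
import cv2
a=cv2.imread("pics/top0.png")[185:260,100:270]
cv2.imwrite("pics/c1.png",cv2.resize(a,None,fx=4.7,fy=4.7,interpolation=cv2.INTER_CUBIC))
```

```text
(no output)
```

View pics/c1.png

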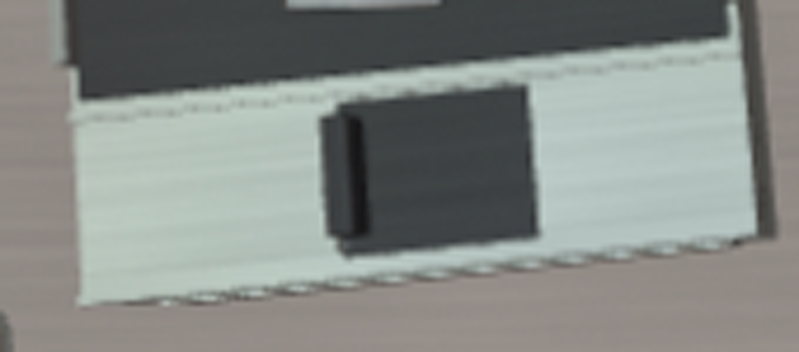

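The crop shows ledge front corners at crop (80,303) and (757,238), the guard's right corners at (527,86) and (540,236), and the rib top at (320–357, 115–237). Next: cast rays.

Create h.py:
```python
import numpy as np,cv2
from rig import r
def cast(n,uv,z):
    c=r.camera_params(n);K=np.array([[c['fx'],0,c['cx']],[0,c['fy'],c['cy']],[0,0,1]])
    R=cv2.Rodrigues(c['rvec'])[0];p=-R.T@c['tvec']
    d=R.T@np.r_[cv2.undistortPoints(np.array([[uv]],float),K,c['dist_coeffs'])[0,0],1]
    return p+d*(z-p[2])/d[2]
def proj(n,P):
    c=r.camera_params(n);K=np.array([[c['fx'],0,c['cx']],[0,c['fy'],c['cy']],[0,0,1]])
    return cv2.projectPoints(np.array(P,float),c['rvec'],c['tvec'],K,c['dist_coeffs'])[0][:,0]
```

Run:
```python
from h import *
# crop pts, z, griddle-frame xy
L=[((80,303),102,-160,140),((757,238),102,-160,-140),((527,86),104.5,-86,-40),((540,236),104.5,-152,-40),
((320,117),126.5,-94,40),((330,237),126.5,-144,40),((345,115),126.5,-94,28),((357,235),126.5,-144,28)]
W=np.array([cast("top",((u+.5)/4.7+99.5,(v+.5)/4.7+184.5),z)[:2] for (u,v),z,_,_ in L]);G=np.array([l[2:] for l in L],float)
gm,wm=G.mean(0),W.mean(0);U,S,V=np.linalg.svd((G-gm).T@(W-wm));R=V.T@np.diag([1,np.linalg.det(V.T@U.T)])@U.T
o=wm-R@gm;yaw=np.arctan2(R[1,0],R[0,0])
print("origin",o,"yaw",yaw);print(((R@G.T).T+o-W).round(1))
w=lambda x,y,z:np.r_[R@[x,y]+o,z]
for nm,p in dict(above=(-119,75,0),rib=(-119,40,0),catch=(-120,0,0)).items(): print(nm,w(*p).round(1))
print("scene px",proj("scene",[w(-160,140,100),w(-160,-140,100),w(-119,34,126.5)]).round(0))
print("crepe FL corner",cast("top",(327,216),102).round(0), "jar",cast("top",(66,260),70).round(0))
import json;json.dump([*o,yaw],open("g.json","w"))
```

```text
origin [609.07641028 228.44488779] yaw 0.0748031705330787
[[ 1.4 -6.9]
 [-0.7 -7.2]
 [ 0.3  1.3]
 [-2.1  2.8]
 [ 0.7  2.5]
 [-0.3  4.1]
 [ 0.9  0.5]
 [-0.1  2.9]]
above [484.8 294.3   0. ]
rib [487.4 259.4   0. ]
catch [489.4 219.5   0. ]
scene px [[333. 113.]
 [295. 170.]
 [334. 127.]]
crepe FL corner [498. -48. 102.] jar [417. 476.  70.]
```

Run:
```python
from h import *
from scipy.optimize import least_squares
import json
L=[((80,303),102,-160,140,0),((757,238),102,-160,-140,0),((73,118),100,-80,140,0),((740,50),100,-80,-140,0),((527,86),104.5,-86,-40,1),((540,236),104.5,-152,-40,1),
((320,117),126.5,-94,40,1),((330,237),126.5,-144,40,1),((345,115),126.5,-94,28,1),((357,235),126.5,-144,28,1)]
W=np.array([cast("top",((u+.5)/4.7+99.5,(v+.5)/4.7+184.5),z)[:2] for (u,v),z,*_ in L]);G=np.array([l[2:] for l in L],float)
def f(p):
    c,s=np.cos(p[2]),np.sin(p[2]);x,y=G[:,0],G[:,1]-p[3]*G[:,2]
    return np.c_[p[0]+c*x-s*y-W[:,0],p[1]+s*x+c*y-W[:,1]].ravel()
q=least_squares(f,[600,228,.07,0]).x;print(q.round(3));print(f(q).reshape(-1,2).round(1))
c,s=np.cos(q[2]),np.sin(q[2]);w=lambda x,y,z:[q[0]+c*x-s*y,q[1]+s*x+c*y,z]
P=[w(-160,140,100),w(-160,-140,100),w(-119,40-q[3],126.5),w(-119,28-q[3],126.5),w(-86,-40-q[3],104.5),w(-152,-40-q[3],104.5)]
uv=proj("scene",P);print(uv.round(1))
im=cv2.imread("pics/scene0.png")[90:220,270:460];im=cv2.resize(im,None,fx=4.2,fy=4.2,interpolation=cv2.INTER_CUBIC)
for u,v in uv: cv2.circle(im,(int((u-269.5)*4.2),int((v-89.5)*4.2)),3,(0,0,255),-1)
cv2.imwrite("pics/c2.png",im);json.dump(list(q),open("g.json","w"))
for p in[(-119,75),(-119,40-q[3]),(-120,0)]:print(p,np.round(w(*p,0),1))
```

```text
[6.08198e+02 2.38027e+02 9.00000e-02 1.01860e+01]
[[-1.4  0.2]
 [ 0.7  0.1]
 [ 1.1  0.1]
 [-0.  -0.4]
 [ 1.1 -0.5]
 [-1.3 -0. ]
 [ 0.2  0.5]
 [-0.7  1.4]
 [ 0.6 -1.5]
 [-0.3  0.2]]
[[333.  111.5]
 [296.7 168.3]
 [334.2 126.4]
 [332.7 128.8]
 [336.2 152.2]
 [312.3 147.4]]
(-119, 75) [483.  302.1   0. ]
(-119, np.float64(29.81421724408648)) [487. 257.   0.]
(-120, 0) [488.7 227.3   0. ]
```

View pics/c2.png

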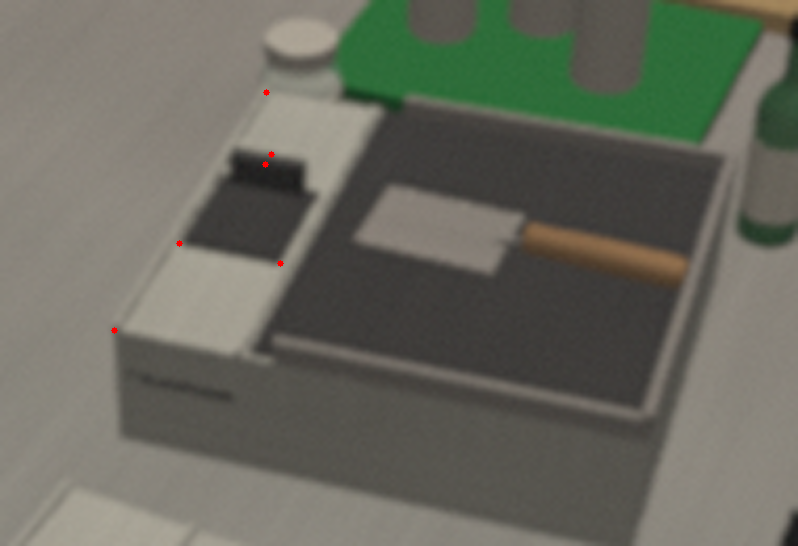

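The reprojected model points land on the ledge corners and guard corners in the scene view, so the pose is good: origin (608,238), yaw 0.09. The guard already stands about 10 mm open. First I turn the tool to the griddle's axes and close the fingers.

Add to h.py:
```python
import json
from scipy.spatial.transform import Rotation as Ro
def go(x,y,tipz):
    "tool-frame shift from the measured pose to griddle-frame x,y, fingertip z; and the pose in that frame"
    a,b,t,_=json.load(open("g.json"));c,s=np.cos(t),np.sin(t);st=r.sense();p=st['eef_pos']
    T=Ro.from_euler('xyz',st['tcp_rot']);d=np.array([a+c*x-s*y,b+s*x+c*y,tipz+22])-p
    e=p[:2]-[a,b]
    print("here",np.round([c*e[0]+s*e[1],-s*e[0]+c*e[1],p[2]-22],1),"shift",T.inv().apply(d).round(1),"yaw err",round(np.angle(np.exp(1j*(st['tcp_rot'][2]-np.pi-t))),3),"F",st['contact_force'].round(1),"open",round(st['opening'],2),"t",round(st['clock'],2))
```

```text
(no output)
```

Request:
inch_along(
  motion=[
    [[0,0,-0.104],[0,0,0],0],
    [[0,0,-0.104],[0,0,0],0],
    [[0,0,-0.104],[0,0,0],0],
  ],
  squeeze=40,
)

```text
clock: 0.35
eef_pos: [137.4, 609.4, 252.8]
tcp_rot: [-3.141, -0.0, -3.046]
contact_force: [0.3, 0.3, -0.8]
opening: 0.606
grasp_force: 0.0
```

```bash
python3 -c "
from h import *
go(-119,70,200)"
```

```text
here [-435.6  412.1  230.8] shift [-314.7 -343.9   31. ] yaw err 0.006 F [ 0.3  0.3 -0.8] open 0.61 t 0.35
```

Request:
inch_along(
  motion=[
    [[0,0,0],[-26,-28,0],0],
    [[0,0,0],[-26,-28,0],0],
    [[0,0,0],[-26,-28,0],0],
    [[0,0,0],[-26,-28,0],0],
    [[0,0,0],[-26,-28,0],0],
  ],
)

```text
clock: 0.77
eef_pos: [280.4, 480.5, 253.0]
tcp_rot: [-3.141, -0.0, -3.051]
contact_force: [0.2, 0.1, -0.0]
opening: -0.001
grasp_force: 0.0
```

Request:
inch_along(
  motion=[
    [[0,0,0],[-26,-28,0],0],
    [[0,0,0],[-26,-28,0],0],
    [[0,0,0],[-26,-28,0],0],
    [[0,0,0],[-26,-28,0],0],
    [[0,0,0],[-26,-28,0],0],
  ],
)

```text
clock: 1.18
eef_pos: [422.6, 352.6, 253.1]
tcp_rot: [-3.141, -0.0, -3.051]
contact_force: [1.2, 0.8, 0.0]
opening: 0.001
grasp_force: 0.0
```

Request:
inch_along(
  motion=[
    [[0,0,0],[0,0,0],0],
    [[0,0,0],[0,0,0],0],
  ],
)

```text
clock: 1.35
eef_pos: [422.8, 352.7, 253.0]
tcp_rot: [-3.141, -0.0, -3.055]
contact_force: [-0.5, 0.6, -0.3]
opening: -0.003
grasp_force: 0.0
```

```bash
python3 -c "
from h import *
go(-119,70,108)"
```

```text
here [-174.4  130.9  231. ] shift [-55.6 -60.7 123. ] yaw err -0.003 F [-0.5  0.6 -0.3] open -0.0 t 1.35
```

Request:
inch_along(
  motion=[
    [[0,0,0],[-28,-30,0],0],
    [[0,0,0],[-28,-30,0],0],
    [[0,0,0],[0,0,35],0],
    [[0,0,0],[0,0,35],0],
    [[0,0,0],[0,0,30],0],
  ],
)

```text
clock: 1.77
eef_pos: [482.2, 299.8, 151.7]
tcp_rot: [3.141, -0.0, -3.052]
contact_force: [-0.5, 0.1, -0.3]
opening: -0.002
grasp_force: 0.0
```

Request:
inch_along(
  motion=[
    [[0,0,0],[0,0,12],0],
    [[0,0,0],[0,0,10],0],
    [[0,0,0],[0,0,0],0],
  ],
)

```text
clock: 2.02
eef_pos: [481.8, 299.9, 130.0]
tcp_rot: [-3.141, -0.002, -3.05]
contact_force: [0.4, -0.9, -1.0]
opening: -0.0
grasp_force: 0.0
```

```bash
python3 -c "
from h import *
go(-119,46,108)"
```

```text
here [-120.4   73.   108. ] shift [ -1.3 -27.    0. ] yaw err 0.001 F [ 0.4 -0.9 -1. ] open -0.0 t 2.02
```

Request:
inch_along(
  motion=[
    [[0,0,0],[0,-12,0],0],
    [[0,0,0],[0,-10,0],0],
    [[0,0,0],[0,-8,0],0],
    [[0,0,0],[0,-8,0],0],
    [[0,0,0],[0,-8,0],0],
  ],
)

```text
clock: 2.43
eef_pos: [487.7, 253.1, 132.4]
tcp_rot: [3.141, 0.002, -3.052]
contact_force: [0.1, 1.6, 1.1]
opening: -0.003
grasp_force: 0.9
```

```bash
python3 -c "
from h import *
go(-119,-20,108)"
```

```text
here [-118.7   25.8  110.4] shift [  0.3 -45.8   2.4] yaw err -0.0 F [0.1 1.6 1.1] open -0.0 t 2.43
```

Request:
inch_along(
  motion=[
    [[0,0,0],[0,-8,0],0],
    [[0,0,0],[0,-8,0],0],
    [[0,0,0],[0,-8,0],0],
    [[0,0,0],[0,-8,0],0],
    [[0,0,0],[0,-8,0],0],
  ],
)

```text
clock: 2.85
eef_pos: [490.7, 213.1, 131.3]
tcp_rot: [3.142, 0.0, -3.051]
contact_force: [1.5, 2.3, 1.1]
opening: 0.002
grasp_force: 0.9
```

```bash
python3 -c "
from h import *
go(-119,-30,108)"
```

```text
here [-119.2  -14.3  109.3] shift [ -0.2 -15.7   1.3] yaw err 0.0 F [1.5 2.3 1.1] open 0.0 t 2.85
```

Request:
inch_along(
  motion=[
    [[0,0,0],[0,-6,0],0],
    [[0,0,0],[0,-4,0],0],
    [[0,0,0],[0,-2,0],0],
  ],
)

```text
clock: 3.1
eef_pos: [491.7, 201.3, 131.2]
tcp_rot: [-3.142, -0.0, -3.052]
contact_force: [1.0, 1.8, 1.9]
opening: -0.002
grasp_force: 0.8
```

```bash
python3 -c "
from h import *
go(-119,-30,108)
cv2.imwrite('pics/t2.png',cv2.resize(r.grab_frame('top')[150:270,90:280,::-1],None,fx=4,fy=4,interpolation=cv2.INTER_CUBIC))"
```

```text
here [-119.3  -26.1  109.2] shift [-0.3 -3.9  1.2] yaw err -0.0 F [1.  1.8 1.9] open -0.0 t 3.1
```

View pics/t2.png

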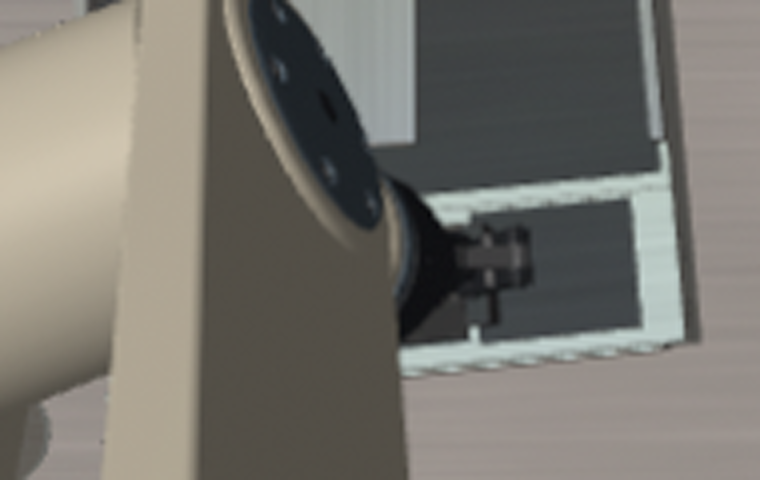

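The guard's right edge is now near crop (637,262), close to the ledge's end. A few mm remain, so I push on gently to the stop.

Request:
inch_along(
  motion=[
    [[0,0,0],[0,-2,0],0],
    [[0,0,0],[0,-2,0],0],
    [[0,0,0],[0,-1,0],0],
    [[0,0,0],[0,0,0],0],
  ],
)

```text
clock: 3.48
eef_pos: [491.9, 196.9, 131.2]
tcp_rot: [-3.141, -0.0, -3.051]
contact_force: [0.5, 0.6, -0.1]
opening: -0.004
grasp_force: 0.1
```

```bash
python3 -c "
from h import *
go(-119,-30,108)
a,b,t,_=json.load(open('g.json'));e=cast('top',(637.5/4+89.5,262/4+149.5),104.5)[:2]-[a,b];print('right edge y',-np.sin(t)*e[0]+np.cos(t)*e[1])"
```

```text
here [-119.5  -30.6  109.2] shift [-0.5  0.6  1.2] yaw err 0.001 F [ 0.5  0.6 -0.1] open -0.0 t 3.48
right edge y -120.59433270220083
```

Request:
inch_along(
  motion=[
    [[0,0,0],[0,-1.5,0],0],
    [[0,0,0],[0,-1.5,0],0],
    [[0,0,0],[0,0,0],0],
  ],
)

```text
clock: 3.73
eef_pos: [492.1, 195.6, 131.3]
tcp_rot: [3.138, -0.0, -3.053]
contact_force: [-2.9, 12.3, -1.6]
opening: -0.006
grasp_force: 6.3
```

```bash
python3 -c "
from h import *
go(-120,0,108)"
```

```text
here [-119.4  -31.8  109.3] shift [ 0.6 31.8  1.4] yaw err -0.001 F [-2.9 12.3 -1.6] open -0.01 t 3.73
```

The force rose to 12 N, so the guard is at its stop. Now back off to the recess centre and go down.

Request:
inch_along(
  motion=[
    [[0,0,0],[0,18,0],0],
    [[0,0,0],[0.5,15,0],0],
    [[0,0,0],[0,0,0],0],
    [[0,0,0],[0,0,0],0],
  ],
)

```text
clock: 4.07
eef_pos: [488.7, 227.0, 131.2]
tcp_rot: [-3.141, -0.0, -3.05]
contact_force: [-0.6, -0.5, 0.5]
opening: -0.001
grasp_force: 0.0
```

```bash
python3 -c "
from h import *
go(-120,0,86)"
```

```text
here [-120.    -0.3  109.2] shift [-0.1  0.3 23.2] yaw err 0.002 F [-0.6 -0.5  0.5] open -0.0 t 4.07
```

Request:
inch_along(
  motion=[
    [[0,0,0],[0,0,8],0],
    [[0,0,0],[0,0,8],0],
    [[0,0,0],[0,0,6],0],
    [[0,0,0],[0,0,0],0],
  ],
)

```text
clock: 4.4
eef_pos: [487.9, 225.8, 107.5]
tcp_rot: [-3.141, -0.003, -3.052]
contact_force: [-1.0, -1.0, -1.4]
opening: -0.003
grasp_force: 0.0
```

```bash
python3 -c "
from h import *
go(-120,0,72)"
```

```text
here [-120.9   -1.4   85.5] shift [-1.   1.4 13.5] yaw err -0.0 F [-1.  -1.  -1.4] open -0.0 t 4.4
```

Request:
inch_along(
  motion=[
    [[0,0,0],[0,0,3],0],
    [[0,0,0],[0,0,3],0],
    [[0,0,0],[0,0,3],0],
    [[0,0,0],[0,0,2],0],
    [[0,0,0],[0,0,0],0],
  ],
)

```text
clock: 4.82
eef_pos: [488.8, 226.7, 97.9]
tcp_rot: [-3.141, -0.0, -3.051]
contact_force: [-1.8, 0.6, -0.4]
opening: 0.006
grasp_force: 0.0
```

```bash
python3 -c "
from h import *
go(-120,0,72)"
```

```text
here [-119.9   -0.6   75.9] shift [0.1 0.6 3.9] yaw err 0.0 F [-1.8  0.6 -0.4] open 0.01 t 4.82
```

Request:
inch_along(
  motion=[
    [[0,0,0],[0,0,2],0],
    [[0,0,0],[0,0,1],0],
  ],
)

```text
clock: 4.98
eef_pos: [489.0, 226.9, 95.3]
tcp_rot: [3.141, 0.0, -3.051]
contact_force: [-0.9, -0.3, 3.0]
opening: -0.002
grasp_force: 1.9
```

Request:
inch_along(
  motion=[
    [[0,0,0],[0,0,1.5],0],
    [[0,0,0],[0,0,1],0],
  ],
)

```text
clock: 5.15
eef_pos: [489.1, 226.9, 93.9]
tcp_rot: [3.142, 0.0, -3.051]
contact_force: [-7.8, -3.2, 32.0]
opening: -0.003
grasp_force: 16.5
```

```bash
python3 -c "
from h import *
go(-120,0,72)
cv2.imwrite('pics/s3.png',cv2.resize(r.grab_frame('scene')[80:220,230:430,::-1],None,fx=4,fy=4,interpolation=cv2.INTER_CUBIC))"
```

```text
here [-119.6   -0.4   71.9] shift [ 0.4  0.4 -0.1] yaw err 0.0 F [-7.8 -3.2 32. ] open -0.0 t 5.15
```

View pics/s3.png

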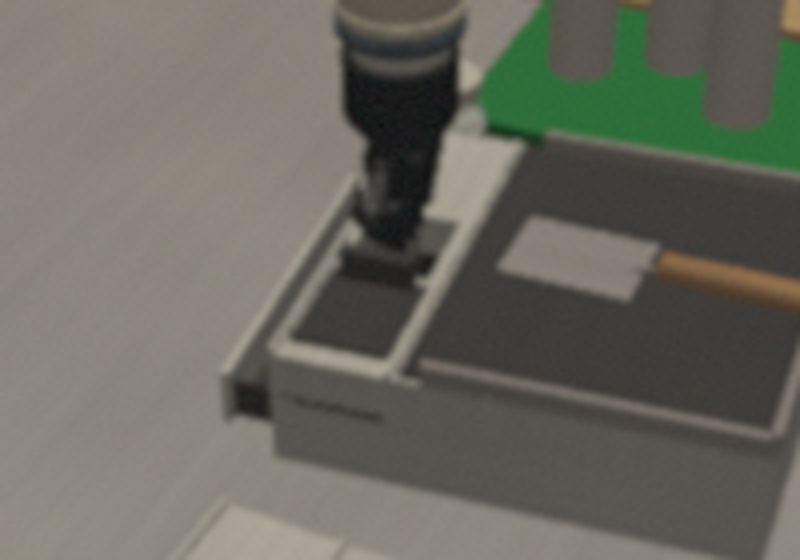

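The drawer has run out (front at crop (225,400)), and the tip reads z 71.9 with 32 N, so the catch is bottomed. I go straight up and check.

Request:
inch_along(
  motion=[
    [[0,0,0],[0,0,-8],0],
    [[0,0,0],[0,0,-20],0],
    [[0,0,0],[0,0,-35],0],
    [[0,0,0],[0,0,-35],0],
    [[0,0,0],[0,0,-35],0],
  ],
)

```text
clock: 5.62
eef_pos: [488.5, 226.7, 227.0]
tcp_rot: [-3.141, -0.001, -3.051]
contact_force: [0.8, 0.4, -0.2]
opening: -0.003
grasp_force: 0.0
```

Request:
inch_along(
  motion=[
    [[0,0,0],[20,30,-20],0],
    [[0,0,0],[20,30,0],0],
    [[0,0,0],[20,30,0],0],
    [[0,0,0],[20,30,0],0],
    [[0,0,0],[0,0,0],0],
  ],
)

```text
clock: 6.03
eef_pos: [395.2, 342.8, 246.0]
tcp_rot: [3.14, -0.001, -3.049]
contact_force: [0.1, -0.5, -0.2]
opening: 0.004
grasp_force: 0.0
```

Request:
inch_along(
  motion=[
    [[0,0,0],[20,30,0],0],
    [[0,0,0],[20,30,0],0],
    [[0,0,0],[0,0,0],0],
    [[0,0,0],[0,0,0],0],
  ],
)

```text
clock: 6.37
eef_pos: [352.2, 396.2, 245.6]
tcp_rot: [-3.141, -0.0, -3.048]
contact_force: [-0.0, -0.9, -0.4]
opening: -0.001
grasp_force: 0.0
```

```bash
python3 -c "
from h import *
go(-120,0,72)
a=r.grab_frame('scene')[80:220,230:430,::-1];b=r.grab_frame('top')[150:290,90:290,::-1]
cv2.imwrite('pics/f4.png',cv2.resize(np.hstack([a,b]),None,fx=2,fy=2,interpolation=cv2.INTER_CUBIC))"
```

```text
here [-240.8  180.5  223.6] shift [-120.2 -180.9  151.6] yaw err 0.003 F [-0.  -0.9 -0.4] open -0.0 t 6.37
```

View pics/f4.png

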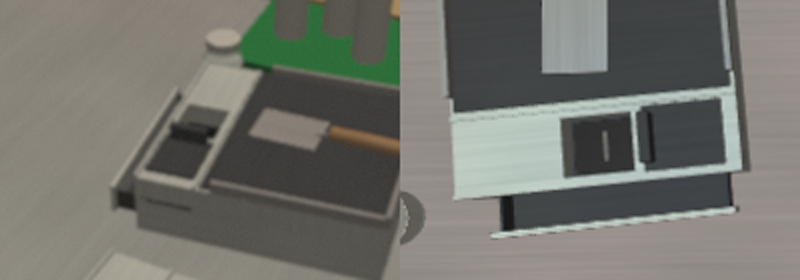

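The guard is fully right, the recess is uncovered, and the drawer is about 40 mm out (front edge crop (492,236)–(735,208)). The arm is clear.

```bash
python3 -c "
from rig import r
print(r.sign_off())"
```

```text
the job is handed in; nothing more can be done
None
```

The griddle's grease drawer is open and the job is handed in: I slid the guard to its stop, then pressed the catch to its stop; the drawer is out about 40 mm, the crêpe maker was not touched, and it took about 6.4 s.

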